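# Unlock the outer lid of a double-lidded biscuit tin and keep the inner lid shut

### The arm

A 6-joint arm with a two-finger parallel gripper is mounted at the origin on a cart in front of the work surface, level with it; the furniture and walls round the work are solid. World frame = base frame: x ahead of the robot, y to its left, z up, the work surface at z = 0. Lengths are in m, angles in degrees, forces in N, time in s.
With the tool pointing down it reaches from about 0.4 to 0.825 m from the base axis. Payload 7 kg.
Tool frame: the origin (TCP) lies on the centre line of the jaws, within the pads' length; the fingertips stand 19 mm ahead of it and the grasp point (between the pads) is the TCP (r.tip_extent is the distance from the TCP to the fingertips, in m); z points along the fingers, y is the line along which they close (so a half turn about z gives the same grasp; the last joint's range is limited). The gripper opens to 88 mm and grips with 3 to 60 N. Pads are 19 mm wide; open, the fingers measure 130 mm over their backs; the gripper's body (78 mm by 193 mm) begins 47 mm behind the grasp point.
Start: joints at [-56.431, 20.546, 0.682, 0, -70.136, -16.507], TCP at [0.198, -0.645, 0.212] pointing down, gripper open.
Joint ranges: [-176.03, 176.03], [-82.01, 121.73], [-58.28, 71.71], [-173.87, 95.51], [-174.79, -0.11], [-173.66, 173.66]. Speed limits (degrees/s): [136.94, 136.94, 172.46, 180, 180, 180].

### API

Orientations are given as [roll, pitch, yaw] about the fixed x, y, z axes, in that order (R = Rz(yaw) Ry(pitch) Rx(roll)).
In Python, from plant import r gives the robot as it stands. The module is installed in compiled form; this text tells all that it offers.
- The arm moves only by the tool jog_arm, never from a script. Its argument "deltas" is a list that holds one entry, the list of rows, each a list of 5 numbers: the opening, from -1 (shut) to 1 (fully open), then the shift along the world's x, y, z in cm, then the turn about the world's z in rad. In form: [[[claw, dx, dy, dz, turn], ...]]. A call has 1 to 8 rows; each row shifts and turns the commanded pose from where the row before left it; what a row does not reach is not made up. A row lasts 1/8 s, in which the tool goes at most 62.5 mm and 10.7 degrees, less where a joint would pass 70% of its speed; a pose out of reach is approached as far as the arm can. A call with a gripper value outside its range is refused whole. The fingers move at their own pace and stop on an object; "force" is the grip in N (left out, the last holds). Time passes only in rows, so rows that do not move let the fingers close. It gives the time, the measured TCP pose, the force, the opening and the grip force at its end, in the units of the state.
- r.get_state(): the state, without advancing time (a new reading comes with each control period).
- r.capture(name): name is "scene" or "top"; returns the picture (400x640x3 uint8, blue, green, red); there is no depth.
- r.camera_info(name): a dict with "fx", "fy", "cx", "cy" (pixels), "view" (4x4, takes a point from world to camera coordinates). Camera axes: x right, y up, looking along -z (the intrinsics and any distortion apply to the point x, -y, -z); pixel columns grow to the right and rows downward; lengths in m; the calibration is good to about 2 mm. A picture is of the moment at which its call begins. camera_info takes no time and is no camera call.
- r.close_job(): hands the job in; it is judged then, once.
The state is a dict: "time_s": time; "joints": joint angles; "qd": joint speeds; "joint_torque": joint torques, N m; "tcp_pos": TCP position; "eef_rot": TCP orientation; "contact_force": force on the tool from outside, world axes, zero at the start; "moment": the same for the moment, N m; "gripper_width": finger opening in m; "gripper_force": force on a finger pad.
Only numpy, scipy, OpenCV 4.12 (cv2) and the standard library are available. Lean on these libraries where they do the work, as an engineer would, in place of code of your own. Each camera call takes 0.05 s, during which the arm holds its last target. There are 200 camera calls.

### The job

The outer lid of the biscuit tin needs a wash, but the biscuits must stay sealed: set the double lid (the outer lid with the inner lid locked inside it) on the open tin so that the inner lid goes fully home in the mouth, its two keys in the two rim notches. Then turn the outer lid anticlockwise to unlock it and lift it off alone, while the inner lid stays fully seated and the tin stands where it is; leave the mug, teaspoon and bowl alone. Finish holding the outer lid level in the gripper, about 10 cm above where it sat, without letting go of it.

Things in the scene. Friction and masses are not known exactly. Their poses are not given: they have to be found in the camera images.
- tin: Loose round steel tin, open at the top, 100 mm high, 84 mm outside diameter, 0.7 to 0.95 kg, biscuits inside up to 69 mm; it stands upright on the worktop. Origin: centre of its underside; z up. Its own +x and -x axis runs through the two rim notches; nothing else marks its direction.
- tin_mouth (a point): Centre of the tin's mouth at rim height, 100 mm above the tin's underside; axes as the tin's. The mouth is 74 mm wide, the rim 5 mm thick, with two notches, one at the tin's +x and one at its -x side, 15 mm wide, 10 mm deep, open at the top.
- cap: Outer lid: steel cap, 94 mm outside diameter, 33 mm high without grip, 0.1 to 0.17 kg; skirt 89 mm wide inside. Origin: centre of the skirt's lower edge; z up. At the start it rests level over the inner lid, which stands on the worktop (origin 4 mm above the worktop). Resting on the seated inner lid on the tin, its origin is 90 mm above the tin's underside.
- cap_grip (a point): Centre of the black wing grip on the outer lid's top, 44 mm above the cap's origin; axes as the cap's. The grip is an upright bar 50 mm long along the cap's x, 14 mm thick along y, 24 mm high: from the cap's top face to 56 mm above the cap's origin.
- cap_lock (a point): Bayonet inside the outer lid, on its axis 17 mm above its origin. Two lugs at the cap's +x and -x reach under the inner lid's T-head with 3 mm of play: raised further, the cap carries the inner lid. Turned 60 to 70 degrees anticlockwise (from above) relative to the inner lid it lifts straight off. Stops: 74 degrees, and 4 clockwise. Pressed down while turning, it drags the tin round.
- inner_lid: Inner lid, white plastic, hidden in the cap at the start and locked to it, its x along the wing grip within 3 degrees. Plug 71 mm wide, 14 mm deep, chamfered, under an 86 mm flange 4 mm thick; above it a T-head 52 mm long along its x. Origin: centre of the plug's underside; z up. Home, the flange lies on the rim, origin 86 mm above the tin's underside.
- inner_keys (a point): Point on the inner lid's axis at the underside of its flange, 14 mm above its origin; axes as the inner lid's. Here two keys stand out at its +x and -x to 42 mm from the axis, 11 mm wide, 8.5 mm deep, round below. They drop into the tin's notches (3 degrees play; either way round) and keep the inner lid from turning only while it sits in the tin.
- mug: Blue mug, 82 x 114 x 91 mm, a bystander to the left of the work. Origin: centre of its underside.
- spoon: Steel teaspoon, 138 mm long, lying on the worktop, a bystander to the left. Origin: centre of its underside.
- bowl: White bowl, 124 mm across, 56 mm high, a bystander to the right. Origin: centre of its underside.
Things that resemble listed ones, but are neither listed nor needed, are in the scene too. Leave any purple look-alike of the cap alone.

How it is judged (in metres and radians):
On the way, in this order (a step that is already met when the one before it is completed fails the run):
1. the double lid is on the tin: inner lid fully home in the mouth, outer lid still locked over it (z of inner_lid in the frame of tin between 0.083 and 0.089 m and horizontal distance between inner_lid and tin_mouth below 0.005 m and angle between the z axis of inner_lid and the z axis of tin, either way round below 0.05 rad and angle between the x axis of cap and the x axis of inner_lid, either way round below 0.4 rad and z of cap in the frame of tin below 0.097 m), for 0.2 s.
2. the outer lid is turned to its unlocked position, still down on the tin, inner lid home (z of inner_lid in the frame of tin between 0.083 and 0.089 m and horizontal distance between inner_lid and tin_mouth below 0.005 m and angle between the z axis of inner_lid and the z axis of tin, either way round below 0.05 rad and angle between the x axis of cap and the x axis of inner_lid, either way round above 0.85 rad and z of cap in the frame of tin below 0.099 m), for 0.1 s.
At the end, for the whole second after the job is handed in: Outer lid still held, level within 11 degrees, at rest, 6 cm or more above its place on the tin, touching neither tin nor inner lid; inner lid home (flange within 3 mm of the rim, centred within 5 mm, level within 3 degrees); tin upright within 4 cm of its start (z of inner_lid in the frame of tin between 0.083 and 0.089 m and horizontal distance between inner_lid and tin_mouth below 0.005 m and angle between the z axis of inner_lid and the z axis of tin, either way round below 0.05 rad and angle between tin's own z axis and vertical below 0.06 rad and height (world z) of tin below 0.004 m and distance of tin from where it was at the start of the episode below 0.04 m and z of cap in the frame of tin above 0.15 m and angle between cap's own z axis and vertical below 0.2 rad and contact force between the fingers and cap above 1 N and contact force between each of cap, the arm and tin below 0.1 N and contact force between each of cap, the arm, the fingers and inner_lid below 0.1 N and linear speed of cap below 0.05 m/s and linear speed of inner_lid below 0.02 m/s); the arm keeps its last pose, push and grip.
It fails at once if the inner lid leaves its seat, or is not yet in it, when the outer lid is turned out of its lock (angle between the x axis of cap and the x axis of inner_lid, either way round above 0.7 rad and (z of inner_lid in the frame of tin above 0.0915 m or horizontal distance between inner_lid and tin_mouth above 0.012 m)).
It fails at once if the tin is tipped (angle between tin's own z axis and vertical above 0.3 rad).
It fails at once if the mug is disturbed (distance of mug from where it was at the start of the episode above 0.03 m or angle between mug's own z axis and vertical above 0.4 rad).
It fails at once if the teaspoon is disturbed (distance of spoon from where it was at the start of the episode above 0.03 m).
It fails at once if the bowl is disturbed (distance of bowl from where it was at the start of the episode above 0.03 m or angle between bowl's own z axis and vertical above 0.4 rad).
It also fails if it takes over 45 s, if anything falls off the work surface, if the arm or the gripper's body presses on something with over 40 N, if the wrist force passes 120 N, or if a joint passes its speed limit or range.

## Working session

There is one attempt and no reset: what is moved stays moved. The work goes in short steps, Python scripts to look and compute and a tool call to move; the robot and the scene stay as the last step left them, time stands still between calls to the robot, and variables do not carry over. Pictures are saved under pics/ and viewed, at most 10 in all, crops included, and the job is handed in when it is done.

Besides the shell and the picture viewer there is one more tool, called after "Emit:" as name([rows], argument=value, ...), one row to a line, values as JSON. jog_arm: Moves the arm, as the interface text tells. Its arguments: {"type":"object","properties":{"deltas":{"type":"array"},"force":{"type":"number"}},"required":["deltas"]}

```bash
mkdir -p pics
python3 - <<'E'
from plant import r
import cv2,numpy as np
for n in ("scene","top"):
    cv2.imwrite(f"pics/{n}0.png",r.capture(n)); i=r.camera_info(n)
    print(n,{k:(np.round(v,4).tolist()) if not isinstance(v,str) else v for k,v in i.items()})
print(r.get_state(), r.tip_extent)
E
```

```text
scene {'fx': 467.054, 'fy': 467.054, 'cx': 313.7545, 'cy': 203.4298, 'view': [[-0.5496, -0.8354, -0.0068, 0.3023], [0.649, -0.432, 0.6263, -0.4163], [-0.5261, 0.3398, 0.7796, -1.2333], [0.0, 0.0, 0.0, 1.0]]}
top {'fx': 361.8395, 'fy': 361.8395, 'cx': 326.7625, 'cy': 195.6739, 'view': [[0.0118, -0.9998, 0.0165, -0.0415], [0.9913, 0.0138, 0.1312, -0.5741], [-0.1314, 0.0148, 0.9912, -0.9922], [0.0, 0.0, 0.0, 1.0]]}
{'time_s': 0.1, 'joints': array([-5.64296547e+01,  2.05866165e+01,  6.38956942e-01, -1.66661095e-02,
       -7.01373494e+01, -1.65077320e+01]), 'qd': array([-0.06581604, -0.20278811,  0.16933086, -0.01187994, -0.07247219,
       -0.10256027]), 'joint_torque': array([-4.62553908e-04, -5.84164524e+01,  2.93752223e+01,  7.01558635e+00,
        1.01852103e-02, -6.86214162e-05]), 'tcp_pos': array([ 0.19789125, -0.64485092,  0.21092734]), 'eef_rot': array([ 1.79914043e+02, -9.13455919e-03, -1.62943054e+02]), 'contact_force': array([-0.38027576, -0.10464929, -0.36702857]), 'moment': array([0.03792923, 0.01293225, 0.03425342]), 'gripper_force': 0.0, 'gripper_width': 0.0874470298767468} 0.019
```

View pics/scene0.png

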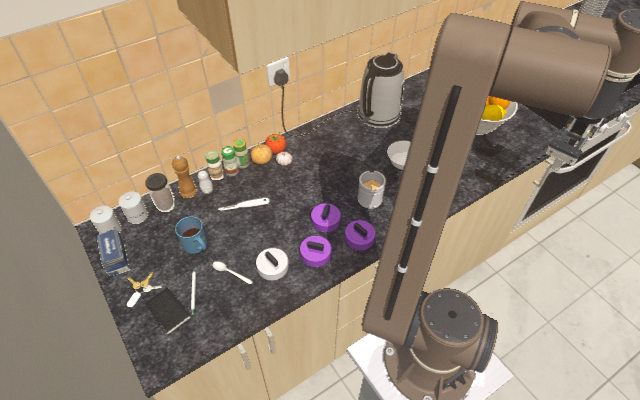

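View pics/top0.png

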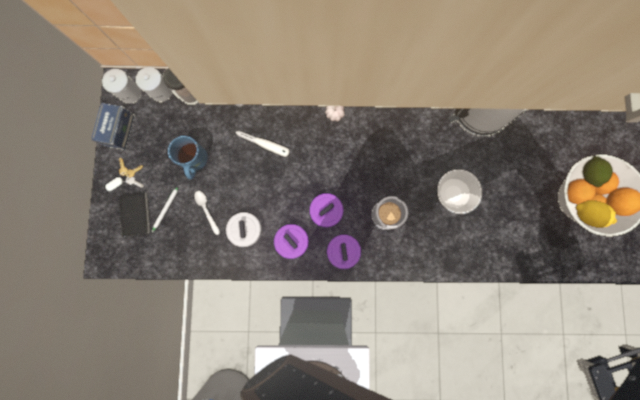

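The steel cap with the black grip is at about (242,230) in top and (272,263) in scene. The tin is at about (390,212) in top and (371,190) in scene. The three purple lids are look-alikes. Next I'll enlarge both objects.

Run:
```python
import cv2,numpy as np
def crop(n,c,s=8,w=50,h=37):
    im=cv2.imread(f"pics/{n}0.png"); u,v=c[0]-w//2,c[1]-h//2
    p=cv2.resize(im[v:v+h,u:u+w],None,fx=s,fy=s,interpolation=cv2.INTER_CUBIC)
    for k in range(0,w,5):
        cv2.line(p,(k*s,0),(k*s,6 if (u+k)%10 else 12),(0,255,255),1)
        if (u+k)%10==0: cv2.putText(p,str(u+k),(k*s+2,22),0,.4,(0,255,255),1)
    for k in range(h):
        if (v+k)%5==0:
            cv2.line(p,(0,k*s),(10,k*s),(0,255,0),1); cv2.putText(p,str(v+k),(12,k*s+4),0,.4,(0,255,0),1)
    return p
a=np.vstack([np.hstack([crop("top",(242,230)),crop("scene",(272,263))]),np.hstack([crop("top",(390,212)),crop("scene",(371,190))])])
cv2.imwrite("pics/crop1.png",a);print(a.shape)
```

```text
(592, 800, 3)
```

View pics/crop1.png

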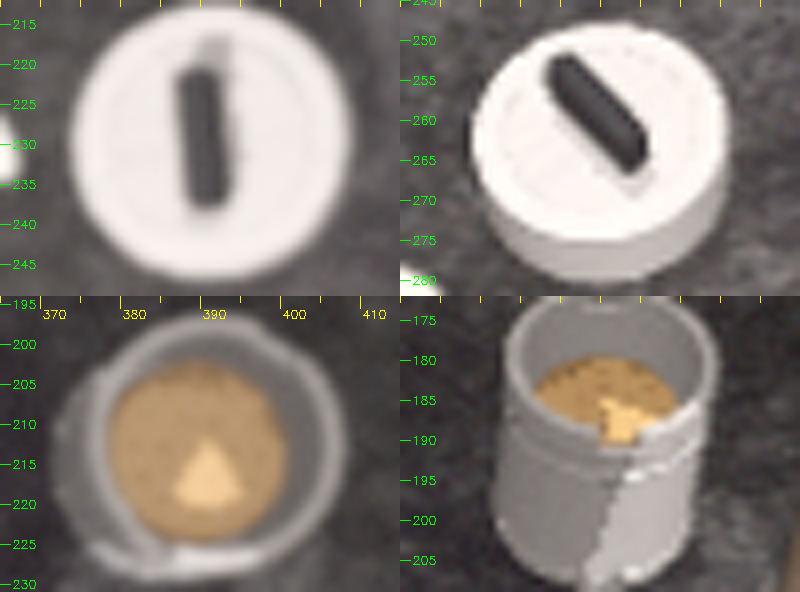

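In the crops the cap's grip bar runs from about (240,221) to (243,238) in top. One tin notch shows on the near rim in scene at about (373.5,189). I'll fit the known shapes to the silhouettes in both views.

```bash
cat > h.py <<'E'
import cv2,numpy as np
from plant import r
from scipy.optimize import least_squares
I={n:r.camera_info(n) for n in("scene","top")}
def proj(n,P):
    i=I[n]; V=np.array(i["view"]); c=np.atleast_2d(P)@V[:3,:3].T+V[:3,3]
    return np.c_[i["cx"]+i["fx"]*c[:,0]/-c[:,2], i["cy"]-i["fy"]*c[:,1]/-c[:,2]]
t=np.linspace(0,2*np.pi,72)
def cyl(x,y,z0,R,h): return np.vstack([np.c_[x+R*np.cos(t),y+R*np.sin(t),0*t+z] for z in(z0,z0+h)])
def box(x,y,z0,yaw,l,w,h):
    c,s=np.cos(yaw),np.sin(yaw)
    return np.array([[x+a*l/2*c-b*w/2*s,y+a*l/2*s+b*w/2*c,z] for a in(-1,1) for b in(-1,1) for z in(z0,z0+h)])
def contour(m):
    c=max(cv2.findContours(m.astype(np.uint8),0,cv2.CHAIN_APPROX_NONE)[0],key=cv2.contourArea); return c[:,0].astype(float)
def res(n,cont,P):
    hull=cv2.convexHull(proj(n,P).astype(np.float32))
    return [cv2.pointPolygonTest(hull,tuple(map(float,p)),True) for p in cont]
def sub(n,im,c,h,f,s=4):
    # enlarged mask contour in full-image pixels
    u,v=c[0]-h,c[1]-h; p=cv2.resize(im[v:v+2*h,u:u+2*h],None,fx=s,fy=s,interpolation=cv2.INTER_CUBIC)
    q=contour(f(p)); return (q+.5)/s-.5+[u,v]
E
python3 - <<'E'
from h import *
im={n:cv2.imread(f"pics/{n}0.png") for n in I}
g=lambda p:cv2.cvtColor(p,cv2.COLOR_BGR2GRAY)
cap={"top":(242,230),"scene":(272,263)}
def big(p):
    m=(g(p)>125).astype(np.uint8); k,l,st,_=cv2.connectedComponentsWithStats(m); m=l==1+np.argmax(st[1:,4]); return m
C={n:sub(n,im[n],cap[n],26,big) for n in I}
f=lambda q:np.concatenate([res(n,C[n],cyl(*q,.047,.033)) for n in I])
s=least_squares(f,[.53,.2,.004],loss="soft_l1",f_scale=.3,diff_step=1e-3); x,y,z=s.x
print("cap",s.x,"rms",[np.std(res(n,C[n],cyl(*s.x,.047,.033))) for n in I])
D={n:sub(n,im[n],(cap[n][0],cap[n][1]-1),12,lambda p:g(p)<(110)) for n in I}
for n in D: print(n,len(D[n]),D[n].min(0),D[n].max(0))
best=None
for y0 in np.arange(-90,90,20):
    k=least_squares(lambda q:np.concatenate([res(n,D[n],box(q[0],q[1],z+.032+q[3],q[2],.05,.014,.024)) for n in I]),[x,y,np.radians(y0),0],loss="soft_l1",f_scale=.3,diff_step=1e-3)
    if best is None or k.cost<best.cost: best=k
print("grip",best.x,np.degrees(best.x[2]),best.cost)
# big tin crops, contrast-stretched
def crop(n,c,w,h,s):
    u,v=c[0]-w//2,c[1]-h//2; p=cv2.resize(im[n][v:v+h,u:u+w],None,fx=s,fy=s,interpolation=cv2.INTER_CUBIC)
    p=np.clip((p/255.)**.7*255,0,255).astype(np.uint8)
    for k in range(w):
        if (u+k)%5==0: cv2.line(p,(int((k+.5)*s),0),(int((k+.5)*s),8),(0,255,255),1); cv2.putText(p,str(u+k),(int((k+.5)*s)+2,12),0,.4,(0,255,255),1)
    for k in range(h):
        if (v+k)%5==0: cv2.line(p,(0,int((k+.5)*s)),(10,int((k+.5)*s)),(0,255,0),1); cv2.putText(p,str(v+k),(12,int((k+.5)*s)+4),0,.4,(0,255,0),1)
    return p
cv2.imwrite("pics/tin.png",np.hstack([crop("top",(390,212),40,46,10),crop("scene",(371,190),40,46,10)]))
E
```

```text
cap [0.47508694 0.20037014 0.0092385 ] rms [np.float64(0.45951444509772316), np.float64(0.5728302789007498)]
scene 125 [265.125 251.625] [277.375 265.875]
top 146 [239.375 220.625] [244.875 236.875]
grip [ 0.47347465  0.19907622 -0.03489138 -0.00465629] -1.9991288680178667 67.2199471619146
```

View pics/tin.png

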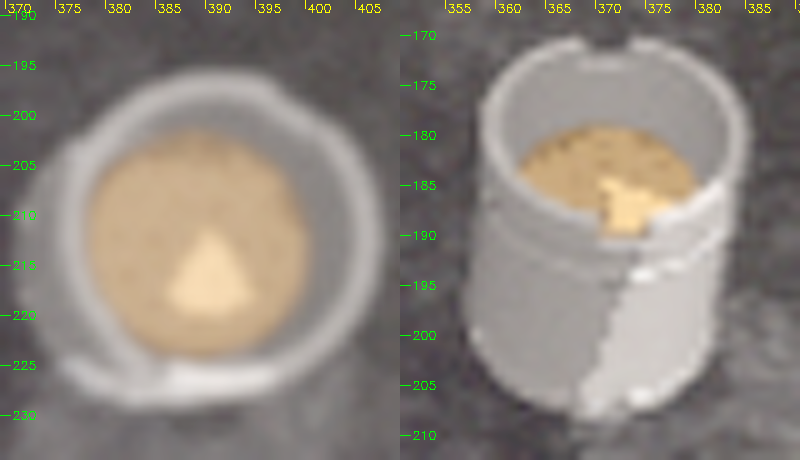

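Both notches are visible in the scene crop, far one at about (371.1,170.7) and near one at about (372.9,189). The ring breaks in top sit near (384,225.5) and (398.3,198).

Run:
```python
from h import *
im={n:cv2.imread(f"pics/{n}0.png") for n in I}
g=lambda p:cv2.cvtColor(p,cv2.COLOR_BGR2GRAY)
def onplane(n,u,v,z):
    f=lambda q:(proj(n,[q[0],q[1],z])-[u,v])[0]
    return least_squares(f,[.6,0]).x
cap={"top":(242,230),"scene":(272,263)}
def big(th):
    def F(p):
        m=(g(p)>th).astype(np.uint8); k,l,st,_=cv2.connectedComponentsWithStats(m); return l==1+np.argmax(st[1:,4])
    return F
for th in(100,125,150):
  for n in I:
    C=sub(n,im[n],cap[n],26,big(th))
    s=least_squares(lambda q:res(n,C,cyl(q[0],q[1],.004,q[2],.033)),[.475,.2,.047],loss="soft_l1",f_scale=.2,diff_step=1e-3)
    print(th,n,s.x,np.sqrt(2*s.cost/len(C)))
for n in I:
    for th in (90,120,140):
        D=sub(n,im[n],(cap[n][0],cap[n][1]-1),12,lambda p:g(p)<th)
        s=least_squares(lambda q:res(n,D,box(q[0],q[1],.036,q[2],.05,.014,.024)),[.474,.2,-.04],loss="soft_l1",f_scale=.2,diff_step=1e-3)
        print("grip",th,n,s.x[:2],np.degrees(s.x[2]))
# tin rim: gap points, z=.1; outer edge extremes
print("notch scene",onplane("scene",371.1,170.7,.1),onplane("scene",372.9,189.,.1))
print("notch top",onplane("top",384.,225.5,.1),onplane("top",398.3,198,.1))
E_={"scene":dict(l=358.5,r=385.3,t=170.2,b=189.7),"top":dict(r=407.8,t=195.3,l=375.7,b=228.1)}
def f(q,ns=("scene","top"),z=None):
    o=[]
    for n in ns:
        P=proj(n,np.c_[q[0]+.042*np.cos(t),q[1]+.042*np.sin(t),0*t+(q[2] if z is None else z)]); e=E_[n]
        o+=[P[:,0].min()-e["l"],P[:,0].max()-e["r"],P[:,1].min()-e["t"],P[:,1].max()-e["b"]]
    return o
s=least_squares(f,[.55,-.2,.1],loss="soft_l1",f_scale=.4); print("rim",s.x,s.fun)
for n in I:
    s=least_squares(f,[.55,-.2],args=((n,),.1)); print(n,s.x,s.fun)
```

```text
100 scene [0.47766326 0.19476982 0.05045849] 0.8394247790779468
100 top [0.47654202 0.2020394  0.04976369] 0.2543642306808582
125 scene [0.47685262 0.19783998 0.04705885] 0.1852587411477617
125 top [0.47688876 0.20232892 0.04810979] 0.24392545017413075
150 scene [0.47707385 0.1979236  0.04613904] 0.2504376236903307
150 top [0.47700436 0.20247813 0.04698933] 0.25766390685358703
grip 90 scene [0.48035891 0.1974514 ] -3.2410091118738147
grip 120 scene [0.47912277 0.19775553] -0.8417546539604547
grip 140 scene [0.47814623 0.19817579] 0.3126431385951206
grip 90 top [0.4712335  0.20701647] 0.00197918180670726
grip 120 top [0.47461055 0.20020897] -3.051233323281879
grip 140 top [0.47609487 0.20005073] 0.5304507575952748
notch scene [ 0.55687108 -0.2296458 ] [ 0.49134621 -0.18611197]
notch top [ 0.48866318 -0.18596902] [ 0.56275074 -0.22508586]
rim [ 0.52470161 -0.20727897  0.09975839] [ 0.14007787 -0.46210569 -0.08054456 -0.04833581  0.42800242 -0.28045392
  1.15914142 -0.24873728]
scene [ 0.52401512 -0.20737436] [ 0.29686609 -0.29578889 -0.01448413  0.02692596]
top [ 0.52586839 -0.20704566] [ 0.35173293 -0.35371286  0.71509709 -0.69494374]
```

Tin axis is about (0.5245,-0.207), with the notch axis at yaw about -33°. Cap is about (0.477,0.200), yaw about -1°. Next I move toward the cap, opening held.

Emit:
jog_arm([
  [[0,3.5,4.5,0,-0.04],[0,3.5,4.5,0,-0.04],[0,3.5,4.5,0,-0.04],[0,3.5,4.5,0,-0.04],[0,3.5,4.5,0,-0.04],[0,3.5,4.5,0,-0.04],[0,3.5,4.5,0,-0.04],[0,3.5,4.5,0,-0.04]],
], force=40)

```text
time_s: 1.1
tcp_pos: [0.4788, -0.2835, 0.2117]
eef_rot: [180.0, -0.0, 178.7]
contact_force: [0.7, -1.0, -0.8]
gripper_width: 0.0438
gripper_force: 0.0
```

Emit:
jog_arm([
  [[0,0,5.5,0,0],[0,0,5.5,0,0],[0,0,5.5,0,0],[0,0,5.5,0,0],[0,0,5.5,0,0],[0,0,5.5,0,0],[0,0,5.5,0,0],[0,0,5,0,0]],
])

```text
time_s: 2.1
tcp_pos: [0.4775, 0.1516, 0.2117]
eef_rot: [180.0, -0.0, 178.8]
contact_force: [0.9, 0.4, 0.3]
gripper_width: 0.0438
gripper_force: 0.0
```

Emit:
jog_arm([
  [[0,0,4.9,0,0],[0,0,0,-4,0],[0,0,0,-4,0],[0,0,0,-4,0],[0,0,0,0,0]],
])

```text
time_s: 2.72
tcp_pos: [0.476, 0.1971, 0.0892]
eef_rot: [-179.8, -0.3, 178.7]
contact_force: [-0.2, 0.4, 0.9]
gripper_width: 0.0434
gripper_force: 0.0
```

```bash
cat > look.py <<'E'
import sys
from h import *
# look.py out n u v half [n u v half]: 4 args per crop, side by side, 400 px each
a=sys.argv[2:];o=[]
for k in range(0,len(a),4):
    n,u,v,h=a[k],*map(int,a[k+1:k+4]); im=r.capture(n); o.append(cv2.resize(im[v-h:v+h,u-h:u+h],(400,400),interpolation=cv2.INTER_CUBIC))
cv2.imwrite(f"pics/{sys.argv[1]}.png",np.hstack(o))
E
python3 look.py grasp1 scene 272 255 40 top 242 225 40; python3 -c "
from plant import r;print(r.get_state())"
```

```text
{'time_s': 2.825, 'joints': array([ 4.43148791e+01,  1.23585312e+01, -2.81470628e+01,  3.90444121e-02,
       -4.95014879e+01, -1.35591258e+02]), 'qd': array([-0.09350184, -1.39566445,  1.13966007,  0.07884991,  0.15260885,
        0.04498464]), 'joint_torque': array([-3.07258463e-02, -3.94003272e+01,  2.23152941e+01,  5.25437862e+00,
       -6.62510376e-02,  1.18441149e-04]), 'tcp_pos': array([0.47850281, 0.1988495 , 0.09259929]), 'eef_rot': array([-1.79974162e+02,  1.62471678e-02,  1.78748983e+02]), 'contact_force': array([ 8.19504663e-01, -6.44644571e-04,  7.48114264e-01]), 'moment': array([-0.00239404, -0.05086096, -0.00484921]), 'gripper_force': 0.0, 'gripper_width': 0.04410710395758967}
```

View pics/grasp1.png

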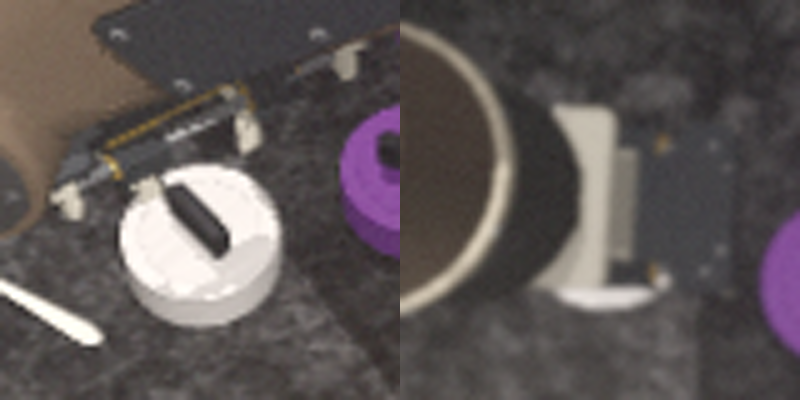

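The crop shows the open fingers above and straddling the wing grip. The finger pair's midpoint is near scene pixel (272,247). I'll check that by projection.

```bash
python3 -c "
from h import *
print(proj('scene',[[.4775,.2005,.075],[.4775,.2205,.075],[.4775,.1785,.075],[.477,.2,.06]]))"
```

```text
[[269.68054921 253.65233692]
 [263.68332972 256.8915197 ]
 [276.20853406 250.12648029]
 [270.32458536 256.4677002 ]]
```

Emit:
jog_arm([
  [[0,0,0,-1.5,0],[0,0,0,-1.7,0],[0,0,0,0,0],[-1,0,0,0,0],[-1,0,0,0,0],[-1,0,0,0,0],[-1,0,0,0,0],[-1,0,0,0,0]],
])

```text
time_s: 3.82
tcp_pos: [0.478, 0.1987, 0.0598]
eef_rot: [180.0, 0.0, 178.7]
contact_force: [-0.1, -0.4, -0.4]
gripper_width: 0.002
gripper_force: 0.0
```

```bash
python3 look.py miss scene 272 250 40 top 242 225 40
```

```text
(no output)
```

View pics/miss.png

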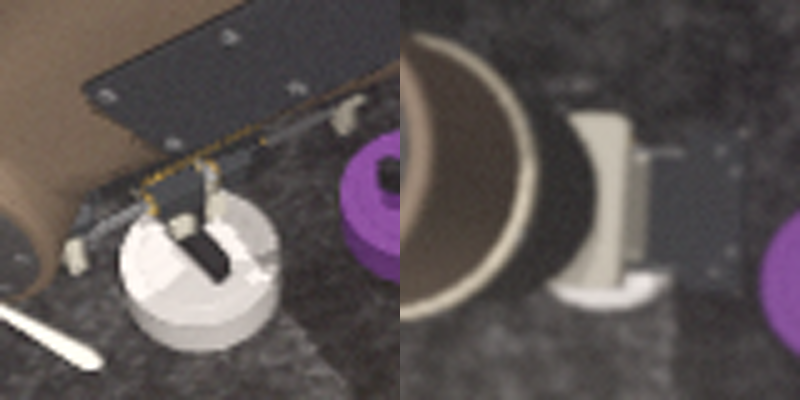

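Run:
```python
from h import *
def onplane(n,u,v,z): return least_squares(lambda q:(proj(n,[q[0],q[1],z])-[u,v])[0],[.5,.2]).x
for z in(.041,.05,.061): print(z,onplane("scene",269,257,z))
print("bar near end top",onplane("scene",278,265,.06),"far",onplane("scene",267,252,.06))
print("pred tip",proj("scene",[[.478,.199,.041],[.478,.199,.06]]),proj("top",[[.478,.199,.041],[.477,.2,.06]]))
im=r.capture("scene");p=im[235:285,245:300]
cv2.imwrite("pics/miss2.png",cv2.resize(p,None,fx=12,fy=12,interpolation=cv2.INTER_CUBIC))
```

```text
0.041 [0.48882178 0.1994592 ]
0.05 [0.48348619 0.20168312]
0.061 [0.47696491 0.20440125]
bar near end top [0.4395313  0.19602598] far [0.49589302 0.20041443]
pred tip [[270.95576395 259.51513955]
 [270.44943738 256.06578624]] [[243.00379904 228.62966386]
 [241.14763381 228.70720473]]
```

View pics/miss2.png

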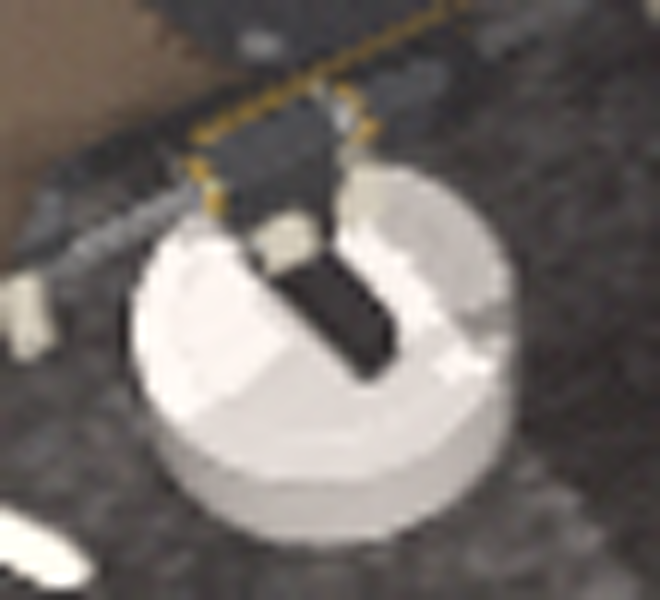

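The pads appear either side of the bar, roughly 15 mm apart, at crop (290,240) and (355,190). That disagrees with the 2 mm width reading, so I'll read the state again.

```bash
python3 -c "
from plant import r
s=r.get_state();print(s['time_s'],s['tcp_pos'],s['gripper_width'],s['gripper_force'],s['contact_force'])"
```

```text
3.975 [0.47803689 0.19873796 0.05976192] 0.00023355501393320266 0.0 [-0.14402585  0.37328233  0.18783795]
```

Emit:
jog_arm([
  [[-1,0,0,0,0],[-1,0,0,0,0]],
], force=40)

```text
time_s: 4.22
tcp_pos: [0.478, 0.1987, 0.0597]
eef_rot: [-180.0, -0.0, 178.7]
contact_force: [0.1, 0.2, -0.2]
gripper_width: 0.0006
gripper_force: 0.0
```

The fingers really are shut, with no contact, and the pixels put the tips above the bar top. I'll reopen and feel downward in small steps.

Emit:
jog_arm([
  [[0,0,0,0.5,0],[0,0,0,0,0],[0,0,0,-0.5,0],[0,0,0,-0.4,0],[0,0,0,-0.2,0],[0,0,0,0,0]],
])

```text
time_s: 4.97
tcp_pos: [0.4779, 0.1986, 0.0534]
eef_rot: [-180.0, -0.0, 178.7]
contact_force: [0.4, -0.5, 0.2]
gripper_width: 0.0433
gripper_force: 0.0
```

Emit:
jog_arm([
  [[0,0,0,-0.4,0],[0,0,0,-0.3,0],[0,0,0,0,0]],
])

```text
time_s: 5.35
tcp_pos: [0.4779, 0.1986, 0.0464]
eef_rot: [-180.0, -0.0, 178.7]
contact_force: [0.1, -0.2, 0.3]
gripper_width: 0.0439
gripper_force: 0.0
```

Emit:
jog_arm([
  [[0,0,0,-0.3,0],[0,0,0,-0.2,0],[0,0,0,0,0]],
])

```text
time_s: 5.72
tcp_pos: [0.4779, 0.1986, 0.0416]
eef_rot: [-180.0, -0.0, 178.7]
contact_force: [-0.4, -1.1, -0.5]
gripper_width: 0.0437
gripper_force: 0.0
```

Emit:
jog_arm([
  [[-1,0,0,0,0],[-1,0,0,0,0],[-1,0,0,0,0],[-1,0,0,0,0],[-1,0,0,0,0]],
])

```text
time_s: 6.35
tcp_pos: [0.4781, 0.1988, 0.0418]
eef_rot: [180.0, 0.0, 178.7]
contact_force: [-0.4, 0.7, -0.7]
gripper_width: 0.0125
gripper_force: 39.8
```

Gripped now (12.5 mm, 40 N). The fingertips evidently stand about 19 mm higher than stated, so I'll reopen and feel for the cap's top to get a deep grip.

Emit:
jog_arm([
  [[-0.3,0,0,0,0],[-0.3,0,0,0,0],[-0.3,0,0,-0.4,0],[-0.3,0,0,-0.3,0],[-0.3,0,0,0,0]],
])

```text
time_s: 6.98
tcp_pos: [0.4778, 0.1985, 0.0344]
eef_rot: [-180.0, -0.0, 178.7]
contact_force: [0.2, 0.4, -0.0]
gripper_width: 0.0306
gripper_force: 0.0
```

Emit:
jog_arm([
  [[-0.3,0,0,-0.2,0],[-0.3,0,0,0,0]],
])

```text
time_s: 7.22
tcp_pos: [0.478, 0.1987, 0.0326]
eef_rot: [-180.0, -0.0, 178.7]
contact_force: [-0.0, -0.6, 0.4]
gripper_width: 0.0308
gripper_force: 0.0
```

Emit:
jog_arm([
  [[-0.3,0,0,-0.2,0],[-0.3,0,0,-0.1,0],[-0.3,0,0,0,0]],
])

```text
time_s: 7.6
tcp_pos: [0.478, 0.1987, 0.0297]
eef_rot: [-180.0, -0.0, 178.7]
contact_force: [0.6, -0.7, -0.4]
gripper_width: 0.0307
gripper_force: 0.0
```

Emit:
jog_arm([
  [[-0.3,0,0,-0.2,0],[-0.3,0,0,-0.1,0],[-0.3,0,0,0,0]],
])

```text
time_s: 7.98
tcp_pos: [0.478, 0.1987, 0.0267]
eef_rot: [-180.0, -0.0, 178.7]
contact_force: [0.6, -0.3, 0.2]
gripper_width: 0.0309
gripper_force: 0.0
```

Emit:
jog_arm([
  [[-0.3,0,0,-0.2,0],[-0.3,0,0,-0.1,0],[-0.3,0,0,0,0]],
])

```text
time_s: 8.35
tcp_pos: [0.478, 0.1987, 0.0237]
eef_rot: [-180.0, -0.0, 178.7]
contact_force: [0.3, -0.6, 0.5]
gripper_width: 0.0307
gripper_force: 0.0
```

Emit:
jog_arm([
  [[-0.3,0,0,-0.2,0],[-0.3,0,0,0,0]],
])

```text
time_s: 8.6
tcp_pos: [0.478, 0.1987, 0.0217]
eef_rot: [-180.0, -0.0, 178.7]
contact_force: [0.5, -0.0, 0.2]
gripper_width: 0.0307
gripper_force: 0.0
```

The tips must now be within 4 mm of the cap's top, giving more than 20 mm of overlap, so I grip here.

Emit:
jog_arm([
  [[-1,0,0,0,0],[-1,0,0,0,0],[-1,0,0,0,0],[-1,0,0,0,0]],
], force=45)

```text
time_s: 9.1
tcp_pos: [0.478, 0.1987, 0.0218]
eef_rot: [180.0, 0.0, 178.7]
contact_force: [0.4, 0.9, 0.3]
gripper_width: 0.014
gripper_force: 44.9
```

Emit:
jog_arm([
  [[-1,0,0,1,0],[-1,0,0,2,0],[-1,0,0,4,0],[-1,0,0,5,0],[-1,0,0,3,0],[-1,0,0,0,0]],
])

```text
time_s: 9.85
tcp_pos: [0.4791, 0.1996, 0.1749]
eef_rot: [179.8, 0.2, 178.7]
contact_force: [0.4, 1.3, -3.3]
gripper_width: 0.0138
gripper_force: 44.9
```

```bash
python3 look.py lifted scene 275 200 75 top 242 225 75; python3 -c "
from plant import r
s=r.get_state();print(s)"
```

```text
{'time_s': 9.95, 'joints': array([ 4.43173841e+01,  7.47248433e+00, -2.23708005e+01, -3.88877970e-02,
       -6.01539866e+01, -1.35590538e+02]), 'qd': array([-0.11584923,  1.30659056, -1.106001  , -0.12464149,  0.1904588 ,
        0.04907631]), 'joint_torque': array([ 6.43244642e-02, -4.02726460e+01,  2.89527708e+01,  6.97857365e+00,
       -8.84633604e-02,  1.28731572e-03]), 'tcp_pos': array([0.47749151, 0.19849918, 0.17163604]), 'eef_rot': array([ 1.79974451e+02, -2.21905236e-02,  1.78707499e+02]), 'contact_force': array([ 0.29540009, -0.07371177, -3.30285001]), 'moment': array([-0.05423197,  0.05044682, -0.00281188]), 'gripper_force': 44.869022369384766, 'gripper_width': 0.013330226374633887}
```

View pics/lifted.png

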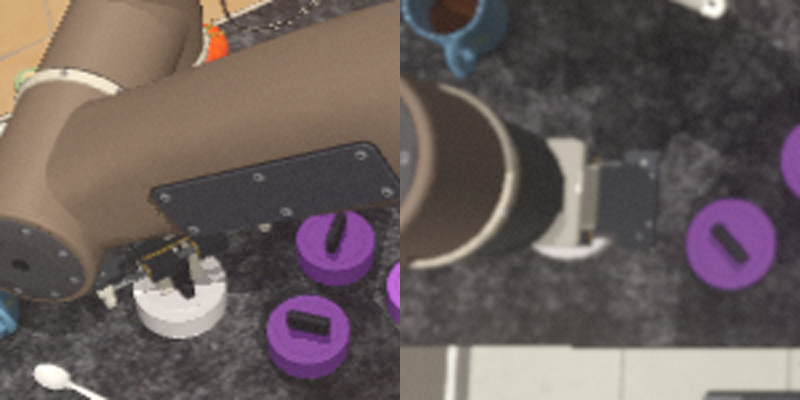

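The cap with the inner lid inside is lifted level (3.3 N hanging). It is near scene (267,234) in full pixels, and the neighbours are untouched. Now I carry it over the tin and turn to -33°.

Emit:
jog_arm([
  [[-1,0.6,-4,0,-0.06],[-1,0.6,-5.2,0,-0.07],[-1,0.6,-5.2,0,-0.07],[-1,0.6,-5.3,0,-0.07],[-1,0.6,-5.3,0,-0.07],[-1,0.6,-5.3,0,-0.07],[-1,0.6,-5.2,0,-0.07],[-1,0.6,-4,0,-0.07]],
])

```text
time_s: 10.95
tcp_pos: [0.5249, -0.1982, 0.17]
eef_rot: [-179.9, -0.2, 147.0]
contact_force: [-0.1, 0.7, -1.5]
gripper_width: 0.0134
gripper_force: 44.9
```

Emit:
jog_arm([
  [[-1,0,-1.2,0,0],[-1,0,0,0,0],[-1,0,0,0,0]],
])

```text
time_s: 11.32
tcp_pos: [0.5256, -0.2075, 0.1711]
eef_rot: [-180.0, -0.1, 147.3]
contact_force: [-0.1, -0.7, -2.0]
gripper_width: 0.0138
gripper_force: 44.9
```

Run:
```python
from h import *
s=r.get_state();print(s['tcp_pos'],s['eef_rot'],s['joints'],s['contact_force'])
im=r.capture("scene"); 
u,v=330,115; s_=7; p=cv2.resize(im[v:v+80,u:u+80],None,fx=s_,fy=s_,interpolation=cv2.INTER_CUBIC)
p=np.clip((p/255.)**.7*255,0,255).astype(np.uint8)
for q in(c:=range(5,80,5)):
    cv2.putText(p,str(u+q),(int((q+.5)*s_)-10,10),0,.35,(0,255,255),1); cv2.line(p,(int((q+.5)*s_),12),(int((q+.5)*s_),16),(0,255,255),1)
    cv2.putText(p,str(v+q),(6,int((q+.5)*s_)+4),0,.35,(0,255,0),1); cv2.line(p,(0,int((q+.5)*s_)),(5,int((q+.5)*s_)),(0,255,0),1)
t2=r.capture("top"); q=cv2.resize(t2[180:260,360:420],(240,320),interpolation=cv2.INTER_CUBIC); q=cv2.copyMakeBorder(q,0,240,0,0,0)
cv2.imwrite("pics/over.png",np.hstack([p,q])); cv2.imwrite("pics/over_raw.png",im)
```

```text
[ 0.52560791 -0.20748039  0.17113439] [-1.79980338e+02 -6.62819714e-02  1.47266356e+02] [-1.71238995e+00  1.20577358e+01 -1.67074689e+01 -1.97332174e-02
 -6.13017315e+01 -1.21011757e+02] [-0.06333853 -0.73895412 -1.99404934]
```

View pics/over.png

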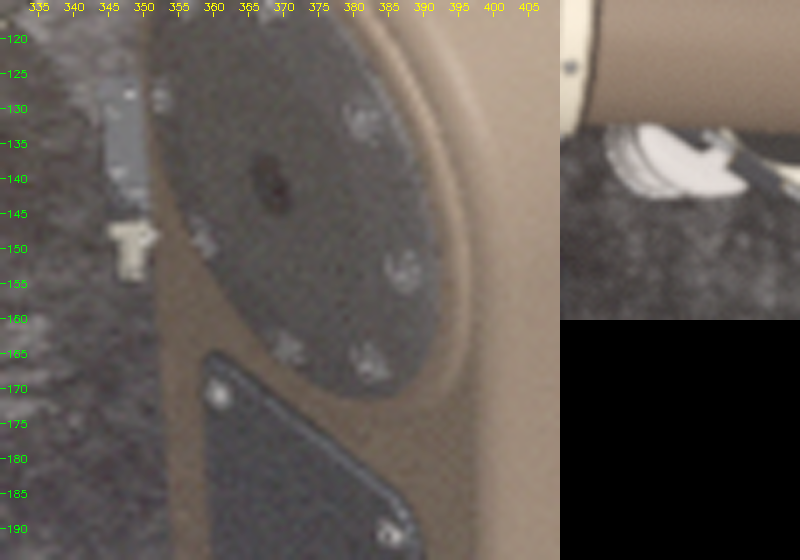

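The forearm hides the scene view of the tin. In top, the lid hangs over the tin with its lower edge near row 229. I'll descend by feel.

Emit:
jog_arm([
  [[-1,0,-0.1,-2,0],[-1,0,0,-2,0],[-1,0,0,-0.3,0],[-1,0,0,0,0],[-1,0,0,0,0]],
])

```text
time_s: 12.05
tcp_pos: [0.5267, -0.2092, 0.1298]
eef_rot: [180.0, 0.1, 147.2]
contact_force: [-0.4, 0.1, -1.7]
gripper_width: 0.0137
gripper_force: 44.9
```

Emit:
jog_arm([
  [[-1,0,0,-0.2,0],[-1,0,0,-0.2,0],[-1,0,0,0,0]],
])

```text
time_s: 12.42
tcp_pos: [0.5259, -0.2093, 0.1246]
eef_rot: [-180.0, -0.0, 147.2]
contact_force: [0.5, 0.2, -2.5]
gripper_width: 0.0136
gripper_force: 44.9
```

Emit:
jog_arm([
  [[-1,0,0,-0.2,0],[-1,0,0,-0.1,0],[-1,0,0,0,0]],
])

```text
time_s: 12.8
tcp_pos: [0.526, -0.2093, 0.1216]
eef_rot: [-180.0, -0.0, 147.2]
contact_force: [0.4, 0.5, -2.3]
gripper_width: 0.0137
gripper_force: 44.9
```

Emit:
jog_arm([
  [[-1,0,0,-0.2,0],[-1,0,0,-0.1,0],[-1,0,0,0,0]],
])

```text
time_s: 13.18
tcp_pos: [0.526, -0.2093, 0.1187]
eef_rot: [-180.0, -0.0, 147.2]
contact_force: [-0.4, -0.8, -2.8]
gripper_width: 0.0136
gripper_force: 44.9
```

Emit:
jog_arm([
  [[-1,0,0,-0.2,0],[-1,0,0,0,0]],
])

```text
time_s: 13.42
tcp_pos: [0.5259, -0.2092, 0.1166]
eef_rot: [-180.0, -0.0, 147.2]
contact_force: [0.1, 0.1, -2.0]
gripper_width: 0.0138
gripper_force: 44.9
```

Emit:
jog_arm([
  [[-1,0,0,-0.1,0],[-1,0,0,0,0]],
])

```text
time_s: 13.68
tcp_pos: [0.526, -0.2093, 0.1157]
eef_rot: [180.0, -0.0, 147.2]
contact_force: [-0.4, 0.4, -1.4]
gripper_width: 0.0138
gripper_force: 44.9
```

Emit:
jog_arm([
  [[-1,0,0,-0.1,0],[-1,0,0,0,0]],
])

```text
time_s: 13.92
tcp_pos: [0.526, -0.2093, 0.1147]
eef_rot: [180.0, -0.0, 147.2]
contact_force: [0.7, 0.0, -3.3]
gripper_width: 0.0135
gripper_force: 44.9
```

Emit:
jog_arm([
  [[-1,0,0,-0.1,0],[-1,0,0,0,0]],
])

```text
time_s: 14.18
tcp_pos: [0.526, -0.2092, 0.1137]
eef_rot: [180.0, -0.0, 147.2]
contact_force: [0.7, -0.1, -1.0]
gripper_width: 0.0137
gripper_force: 44.9
```

Emit:
jog_arm([
  [[-1,0,0,-0.1,0],[-1,0,0,0,0]],
])

```text
time_s: 14.42
tcp_pos: [0.526, -0.2093, 0.1127]
eef_rot: [-180.0, -0.0, 147.2]
contact_force: [-0.1, -0.1, -1.8]
gripper_width: 0.0138
gripper_force: 44.9
```

Emit:
jog_arm([
  [[-1,0,0,-0.2,0],[-1,0,0,0,0]],
])

```text
time_s: 14.68
tcp_pos: [0.5259, -0.2093, 0.1106]
eef_rot: [-180.0, -0.0, 147.2]
contact_force: [0.0, 0.2, -1.9]
gripper_width: 0.0136
gripper_force: 44.9
```

Emit:
jog_arm([
  [[-1,0,0,-0.15,0],[-1,0,0,0,0]],
])

```text
time_s: 14.92
tcp_pos: [0.526, -0.2093, 0.1092]
eef_rot: [-180.0, -0.0, 147.2]
contact_force: [-1.1, 0.1, -0.2]
gripper_width: 0.0135
gripper_force: 44.9
```

Emit:
jog_arm([
  [[-1,0,0,-0.1,0],[-1,0,0,0,0]],
])

```text
time_s: 15.18
tcp_pos: [0.526, -0.2093, 0.1082]
eef_rot: [-180.0, -0.0, 147.2]
contact_force: [0.4, 0.4, -1.0]
gripper_width: 0.0136
gripper_force: 44.9
```

Emit:
jog_arm([
  [[-1,0,0,-0.1,0],[-1,0,0,0,0],[-1,0,0,0,0]],
])

```text
time_s: 15.55
tcp_pos: [0.5262, -0.2093, 0.1078]
eef_rot: [180.0, 0.0, 147.2]
contact_force: [-2.3, 0.4, 4.5]
gripper_width: 0.0137
gripper_force: 44.9
```

Emit:
jog_arm([
  [[-1,0,0,-0.05,0],[-1,0,0,0,0],[-1,0,0,0,0]],
])

```text
time_s: 15.92
tcp_pos: [0.5263, -0.2094, 0.1078]
eef_rot: [180.0, 0.1, 147.2]
contact_force: [-3.6, 2.1, 9.3]
gripper_width: 0.0134
gripper_force: 44.9
```

Contact comes exactly at the predicted home height (reading 0.1078), so the inner lid is seated. I raise about 1.5 mm into the play to unload it, then turn anticlockwise in steps while watching the forces.

Emit:
jog_arm([
  [[-1,0,0,0.25,0],[-1,0,0,0,0],[-1,0,0,0,0]],
])

```text
time_s: 16.3
tcp_pos: [0.5259, -0.2092, 0.1089]
eef_rot: [-180.0, -0.0, 147.2]
contact_force: [-0.3, -0.5, -1.1]
gripper_width: 0.0136
gripper_force: 44.9
```

Emit:
jog_arm([
  [[-1,0,0,0,0.1],[-1,0,0,0,0.1],[-1,0,0,0,0]],
])

```text
time_s: 16.68
tcp_pos: [0.5259, -0.2092, 0.109]
eef_rot: [-180.0, -0.0, 158.6]
contact_force: [-0.0, -0.5, -1.5]
gripper_width: 0.0137
gripper_force: 44.9
```

```bash
python3 -c "
from plant import r
s=r.get_state();print(s['tcp_pos'],s['eef_rot'],s['contact_force'],s['moment'])"
```

```text
[ 0.52591406 -0.20924681  0.10897128] [-1.79996381e+02 -2.50867654e-02  1.58632032e+02] [-0.02348238 -0.50533348 -1.49533582] [-0.04993274 -0.06430339 -0.03151069]
```

Emit:
jog_arm([
  [[-1,0,0,0,0.1],[-1,0,0,0,0.1],[-1,0,0,0,0.1],[-1,0,0,0,0.1],[-1,0,0,0,0]],
])

```text
time_s: 17.3
tcp_pos: [0.526, -0.2093, 0.1091]
eef_rot: [180.0, -0.0, -178.6]
contact_force: [-0.4, 0.7, -1.8]
gripper_width: 0.0137
gripper_force: 44.9
```

Emit:
jog_arm([
  [[-1,0,0,0,0.1],[-1,0,0,0,0.1],[-1,0,0,0,0.1],[-1,0,0,0,0.1],[-1,0,0,0,0]],
])

```text
time_s: 17.92
tcp_pos: [0.526, -0.2093, 0.1092]
eef_rot: [180.0, -0.0, -155.7]
contact_force: [0.2, -0.4, -1.2]
gripper_width: 0.0138
gripper_force: 44.9
```

Emit:
jog_arm([
  [[-1,0,0,0,0.1],[-1,0,0,0,0.07],[-1,0,0,0,0],[-1,0,0,0,0]],
])

```text
time_s: 18.42
tcp_pos: [0.5262, -0.209, 0.1093]
eef_rot: [180.0, 0.0, -145.9]
contact_force: [1.2, 2.8, -1.5]
gripper_width: 0.0139
gripper_force: 44.9
```

```bash
python3 -c "
from plant import r
s=r.get_state();print(s['tcp_pos'],s['eef_rot'],s['contact_force'],s['moment'])"
```

```text
[ 0.52620348 -0.20901988  0.10926071] [ 1.79994921e+02  2.53907934e-02 -1.45949730e+02] [ 1.17405609  2.8011433  -1.52082919] [ 1.09011528 -0.31120466 -0.12294088]
```

The cap has turned 66.9°. There is a slight side load, which I relieve before raising slowly and checking that no weight comes up with it.

Emit:
jog_arm([
  [[-1,0.02,0.06,0,0],[-1,0,0,0,0],[-1,0,0,0,0]],
])

```text
time_s: 18.8
tcp_pos: [0.5261, -0.2088, 0.1092]
eef_rot: [180.0, -0.0, -145.8]
contact_force: [0.7, 0.5, -1.6]
gripper_width: 0.0134
gripper_force: 44.9
```

Emit:
jog_arm([
  [[-1,0,0,0.1,0],[-1,0,0,0.1,0],[-1,0,0,0,0]],
])

```text
time_s: 19.18
tcp_pos: [0.5263, -0.2087, 0.1114]
eef_rot: [-180.0, 0.0, -145.8]
contact_force: [-0.6, -0.5, -1.1]
gripper_width: 0.0139
gripper_force: 44.9
```

Emit:
jog_arm([
  [[-1,0,0,0.1,0],[-1,0,0,0,0]],
])

```text
time_s: 19.42
tcp_pos: [0.5263, -0.2087, 0.1123]
eef_rot: [-180.0, 0.0, -145.7]
contact_force: [0.1, 0.1, -1.7]
gripper_width: 0.0136
gripper_force: 44.9
```

```bash
cat > avg.py <<'E'
from plant import r
import numpy as np
f=[]
for k in range(12): r.capture("top"); s=r.get_state(); f.append(np.r_[s['contact_force'],s['moment']])
print(s['time_s'],s['tcp_pos'],np.mean(f,0).round(2),np.std(f,0).round(2))
E
python3 avg.py
```

```text
20.025 [ 0.52623884 -0.20866022  0.11224378] [-0.16  0.25 -1.47  0.02  0.03 -0.  ] [0.54 0.47 0.41 0.03 0.03 0.03]
```

The mean load of 1.47 N (0.15 kg) matches the cap alone, against about 2.2 N with the inner lid. I continue up.

Emit:
jog_arm([
  [[-1,0,0,0.1,0],[-1,0,0,0.2,0],[-1,0,0,0.3,0],[-1,0,0,0.4,0],[-1,0,0,0.5,0],[-1,0,0,0.5,0],[-1,0,0,0.5,0],[-1,0,0,0,0]],
])

```text
time_s: 21.02
tcp_pos: [0.5266, -0.2087, 0.1378]
eef_rot: [-180.0, 0.0, -145.7]
contact_force: [-0.5, 0.1, -1.7]
gripper_width: 0.0135
gripper_force: 44.9
```

Emit:
jog_arm([
  [[-1,0,0,1,0],[-1,0,0,2,0],[-1,0,0,2,0],[-1,0,0,1.5,0],[-1,0,0,0.7,0],[-1,0,0,0,0],[-1,0,0,0,0],[-1,0,0,0,0]],
])

```text
time_s: 22.02
tcp_pos: [0.5259, -0.2086, 0.2086]
eef_rot: [180.0, -0.1, -145.7]
contact_force: [-0.3, -0.8, -0.9]
gripper_width: 0.0138
gripper_force: 44.9
```

```bash
python3 avg.py; python3 look.py end scene 370 180 60 top 390 212 40
```

```text
22.625 [ 0.52624899 -0.208666    0.20927937] [-0.14 -0.11 -1.61  0.03  0.02 -0.01] [0.28 0.44 0.49 0.02 0.03 0.02]
```

View pics/end.png

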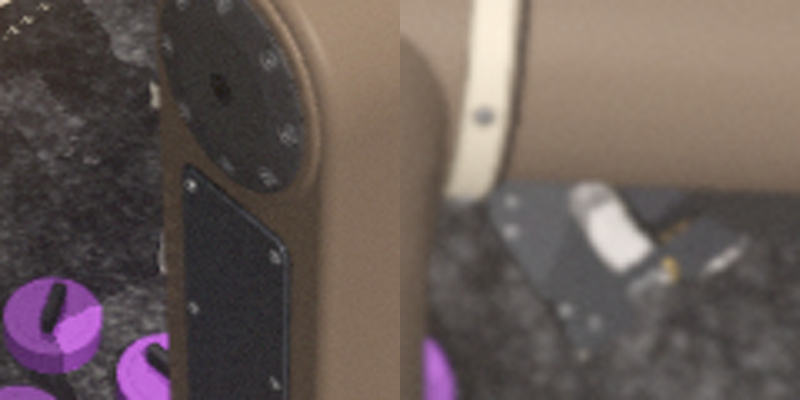

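The arm blocks both views of the tin. In top only a sliver of the cap shows, near (396,214), and none of the inner lid. The held load of 1.6 N matches the cap alone, 10 cm up and level, so I hand in.

```bash
python3 -c "
from plant import r
print(r.close_job())"
```

```text
the job is handed in; nothing more can be done
None
```

Job handed in, result not reported: the outer lid is held level about 10 cm above its place; by contact height and load (1.6 N, cap alone) the inner lid stayed seated in the tin, but the arm hid it from both cameras, so I didn't see it.

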